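Bring a long tube rack out of a half-covered water bath

ROBOT

A 6-joint arm with a two-finger parallel gripper is mounted at the origin on the work surface. World frame = base frame: x ahead of the robot, y to its left, z up, the work surface at z = 0. Lengths are in m, angles in rad, forces in N, time in s.
With the tool pointing down it reaches from about 0.375 to 0.825 m from the base axis. Payload 5.5 kg.
Tool frame: the origin (TCP) lies on the centre line of the jaws, within the pads' length; the fingertips stand 25 mm ahead of it and the grasp point (between the pads) lies 6 mm ahead of it (tip_extent is the distance from the TCP to the fingertips, in m); z points along the fingers, y is the line along which they close (so a half turn about z gives the same grasp; the last joint's range is limited). The gripper opens to 85 mm and grips with 20 to 120 N. Pads are 22 mm wide; open, the fingers measure 114 mm over their backs; the gripper's body (76 mm by 85 mm) begins 54 mm behind the grasp point. The pads swing forward as they close: fully open they stand 13 mm farther back than shut.
Start: joints at [1.332, 0.314, -0.047, 1.21, 0, 1.571], TCP at [0.142, 0.583, 0.256] pointing down, gripper open.
Joint ranges: [-2.67, 2.67], [-0.69, 1.73], [-1.03, 1.25], [-2.08, 2.16], [-1.42, 1.45], [-3.14, 3.14]. Speed limits (rad/s): [2.39, 2.39, 3.01, 3.14, 3.14, 3.14].

INTERFACE

Orientations are given as a 3x3 rotation matrix whose columns are the frame's x, y, z axes.
In Python, from station import get_state, grab_frame, get_calibration, finish_job, tip_extent gives the robot as it stands. The module is installed in compiled form; this text tells all that it offers.
- The arm moves only by the tool play_rows, never from a script. Its argument "steps" is a list of rows, each a list of 3 entries, a list of its own where there are three numbers: the closure, from -1 (fully open) to 1 (shut), then the shift along the tool's x, y, z in units of 30 mm (1.0 is 30 mm), then the turn, a rotation vector about the tool's x, y, z in rad. A call has 1 to 20 rows; each row shifts and turns the commanded pose from where the row before left it, along the tool's axes as they then stand; what a row does not reach is not made up. A row lasts 1/8 s, in which the tool goes at most 62.5 mm and 10.7 degrees, less where a joint would pass 70% of its speed; a pose out of reach is approached as far as the arm can. A call is refused whole if a number of a shift passes 1 or a number of a turn 0.188, either way. A call with a gripper value outside its range is refused whole. The fingers move at their own pace and stop on an object; "squeeze" is the grip in N (left out, the last holds). Time passes only in rows, so rows that do not move let the fingers close. It gives the time, the measured TCP pose, the force, the opening and the grip force at its end, in the units of the state.
- get_state(): the state, without advancing time (a new reading comes with each control period).
- grab_frame(name): name is "scene" or "top"; returns (picture, depth): 384x512x3 uint8, red, green, blue; 384x512 float32, m along the optical axis (not along the pixel's ray), 0 where there is no reading.
- get_calibration(name): a dict with "fx", "fy", "cx", "cy" (pixels), "R" (3x3) and "t" (3): a world point X has camera coordinates R X + t. Camera axes: x right, y down, z forward; pixel columns grow to the right and rows downward; lengths in m; the calibration is good to about 2 mm. A picture is of the moment at which its call begins. get_calibration takes no time and is no camera call.
- finish_job(): hands the job in; it is judged then, once.
The state is a dict: "time_s": time; "q": joint angles; "joint_vel": joint speeds; "effort": joint torques, N m; "position": TCP position; "eef_rot": TCP orientation; "wrist_force": force on the tool from outside, world axes, zero at the start; "ft_torque": the same for the moment, N m; "finger_gap": finger opening in m; "grasp_force": force on a finger pad.
Only numpy, scipy, OpenCV 4.12 (cv2) and the standard library are available. Lean on these libraries where they do the work, as an engineer would, in place of code of your own. Each camera call takes 0.05 s, during which the arm holds its last target. There are 200 camera calls.

TASK

The water bath has been drained for cleaning: take out the long steel tube rack that stands in it. The fixed half cover leaves an opening shorter than the rack, so bring it out tilted, uncovered end first, without wrenching it against the bath and without disturbing the other things on the bench or on the cover. Finish still holding the rack in the gripper, still and level over the middle of the bath, with about 5 cm of air between it and the bath.

Things in the scene. Friction and masses are not known exactly. Their poses are not given: they have to be found in the camera images.
- bath: Bench water bath, empty, fixed: cream housing 250 (its x) x 350 (its y) mm, steel tank 210 x 290 mm inside. Origin at the centre of its underside on the bench; z up; y runs along the tank towards the covered end. A flat perforated base tray lies in the tank, its top 80 mm above the bench. A steel rim flange, 166 to 170 mm above the bench, overhangs the inside of the tank by 10 mm all round.
- bath_top (a point): Middle of the bath: over the centre of the tank, 174 mm above the bench, the height of the half cover's upper face; axes as the bath's. On the cover near its outer end, 130 mm along +y and 75 mm to -x from here, a dial thermometer 42 mm across rises 19 mm; its thin stem under the cover is not felt.
- bath_opening (a point): Middle of the free opening, 170 mm above the bench (top of the rim), axes as the bath's. The opening reaches 95 mm to either side in x and 85 mm either way in y: to the rim flange at its -y end, and at its +y end to the straight edge of the fixed aluminium half cover, which is flat, 4 mm thick (170 to 174 mm above the bench) and covers the whole width of the tank from there on.
- rack_mid (a point): Centre (half-way up) of the loose, empty, single-row steel tube rack: 36 wide (x), 240 long (y), 40 high (z) mm, 0.2 to 0.33 kg, balanced near its centre. It stands on the base tray along the tank (within 4 degrees), near its middle, +y end under the cover. Grip it across the flat side flanges of its upper tier: 1 to 20 mm above this centre, 36 mm over the outsides, along the whole length.
- rack_covered_end (a point): Middle of the bottom edge of the rack's +y end (the end under the cover), 120 mm along and 20 mm below rack_mid.
- rack_open_end (a point): Middle of the bottom edge of the rack's -y end (the end in the uncovered part), 120 mm along and 20 mm below rack_mid.
- flask_weight: Bystander: black ring, 72 across, 16 high, lying loose on the half cover. Origin at the centre of its underside.
- half_lid: Bystander: the lift-off other half of the bath's cover, flat aluminium 240 x 180 mm with a black knob, 36 mm high, lying loose on the bench on the uncovered side of the bath. Origin at the centre of its underside.
- vial_rack: Bystander: wide two-tier steel rack 100 x 180 mm, loaded with capped vials, 89 mm high, loose on the bench. Origin at the centre of its underside.
- beaker: Bystander: glass beaker 70 across, 90 high, on the bench. Origin at the centre of its underside.
- wash_bottle: Bystander: white plastic bottle 64 across, 170 high, on the bench. Origin at the centre of its underside.
- timer: Bystander: white bench timer 60 x 70 x 18 mm on the bench. Origin at the centre of its underside.
- tube_brush: Bystander: wire-handled tube brush, 275 mm long, 22 high, lying on the bench along its x. Origin on the bench below its middle.
Things that resemble listed ones, but are neither listed nor needed, are in the scene too. Leave any yellow look-alike of the part that bears rack_mid alone.

How it is judged:
On the way:
1. the rack's open end is up through the opening, above the rim, while its other end is still down in the tank under the cover's height (height (world z) of rack_open_end above 0.176 m and height (world z) of rack_covered_end below 0.165 m), for 0.1 s.
At the end, for the whole second after the job is handed in: The gripper holds the rack and nothing else carries it: both ends of its underside at least 30 mm above the half cover (204 mm above the bench), level to within 0.2 rad, its centre within 100 mm (seen from above) of the middle of the bath, not touching the bath, at rest (height (world z) of each of rack_open_end, rack_covered_end above 0.204 m and angle between rack_mid's own z axis and vertical below 0.2 rad and horizontal distance between rack_mid and bath_top below 0.1 m and contact force between the fingers and rack above 2 N and contact force between rack and bath below 0.1 N and linear speed of rack below 0.03 m/s and angular speed of rack below 0.2 rad/s); the arm keeps its last pose, push and grip.
It fails at once if the rack is wrenched against the bath (more than 40 N) (contact force between rack and bath above 40 N).
It fails at once if one of the other things on the bench or on the cover is moved by more than 20 mm (distance of any of half_lid, flask_weight, vial_rack, beaker, wash_bottle, timer, tube_brush from where it was at the start of the episode above 0.02 m).
It also fails if it takes over 38 s, if anything falls off the work surface, if the arm or the gripper's body presses on something with over 40 N, if the wrist force passes 120 N, or if a joint passes its speed limit or range.

## Working session

There is one attempt and no reset: what is moved stays moved. The work goes in short steps, Python scripts to look and compute and a tool call to move; the robot and the scene stay as the last step left them, time stands still between calls to the robot, and variables do not carry over. Pictures are saved under pics/ and viewed, at most 10 in all, crops included, and the job is handed in when it is done.

Besides the shell and the picture viewer there is one more tool, called after "Emit:" as name(argument=value, ...) on one line, values as JSON. play_rows: Moves the arm, as the interface text tells. Its arguments: {"type":"object","properties":{"steps":{"type":"array"},"squeeze":{"type":"number"}},"required":["steps"]}

```bash
mkdir -p pics; cat > h.py <<'E'
import numpy as np,cv2
from station import *
np.set_printoptions(precision=4,suppress=True)
def grab(n,tag):
    p,d=grab_frame(n); cv2.imwrite(f'pics/{tag}.png',p[:,:,::-1]); np.save(f'pics/{tag}.npy',d); return p,d
def world(n,d,u,v,w=1):
    c=get_calibration(n); p=d[v-w:v+w+1,u-w:u+w+1]; p=p[p>0]; z=np.median(p) if len(p) else np.nan
    return np.array(c['R']).T@(np.array([(u-c['cx'])/c['fx']*z,(v-c['cy'])/c['fy']*z,z])-np.array(c['t']))
def onplane(n,u,v,h):
    c=get_calibration(n);R=np.array(c['R']);t=np.array(c['t'])
    o=-R.T@t; r=R.T@np.array([(u-c['cx'])/c['fx'],(v-c['cy'])/c['fy'],1]); return o+r*(h-o[2])/r[2]
def pix(n,X):
    c=get_calibration(n); q=np.array(c['R'])@np.array(X)+np.array(c['t']); return q[0]/q[2]*c['fx']+c['cx'],q[1]/q[2]*c['fy']+c['cy']
E
python3 - <<'E'
from h import *
for n in('scene','top'): 
    grab(n,n+'0'); c=get_calibration(n); print(c)
s=get_state(); print(s['position'],s['eef_rot'],s['time_s'],tip_extent)
a=cv2.imread('pics/top0.png'); cv2.imwrite('pics/top0b.png',cv2.resize(a,(800,600),interpolation=2))
E
```

```text
{'fx': 368.50048381516046, 'fy': 368.50048381516046, 'cx': 253.88099285650298, 'cy': 191.82275092453074, 'R': array([[-0.8443,  0.5358,  0.0093],
       [ 0.3488,  0.5627, -0.7495],
       [-0.4068, -0.6295, -0.662 ]]), 't': array([ 0.4165, -0.0746,  1.5816])}
{'fx': 417.4335049899233, 'fy': 417.4335049899233, 'cx': 260.4683493430731, 'cy': 184.82033967049227, 'R': array([[-0.0044, -1.    , -0.0043],
       [-0.976 ,  0.0053, -0.2176],
       [ 0.2176,  0.0033, -0.976 ]]), 't': array([-0.0201,  0.4967,  1.1168])}
[0.1418 0.5825 0.2555] [[-0.9716  0.2365 -0.0004]
 [ 0.2365  0.9716 -0.0015]
 [ 0.     -0.0015 -1.    ]] 0.1 0.025
```

View pics/top0b.png

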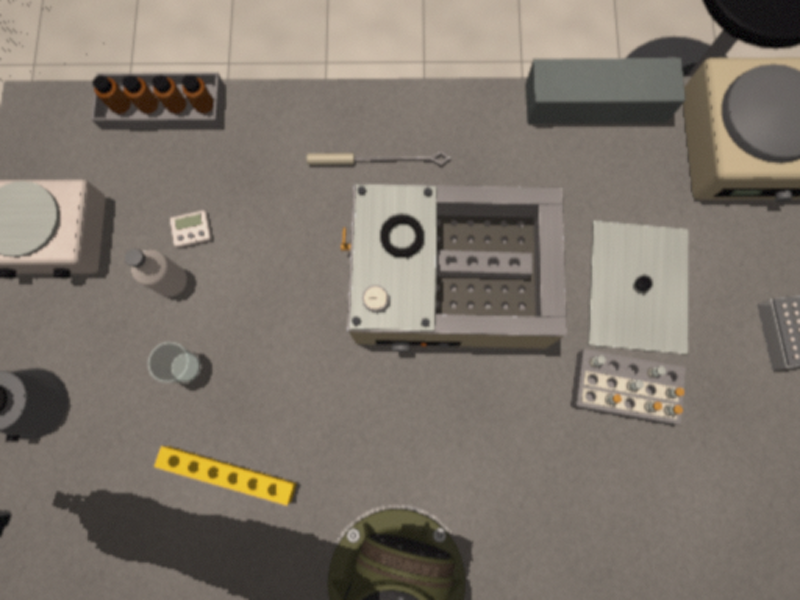

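View pics/scene0.png

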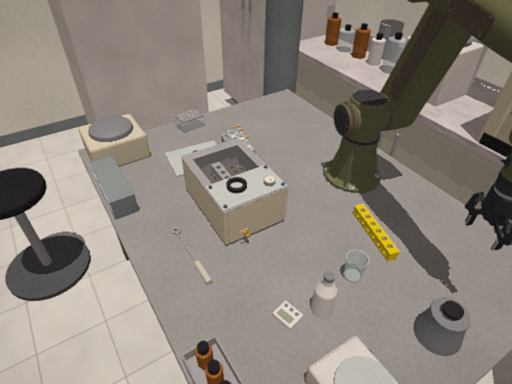

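The top view (800 px) shows three things that could be taken for the rack. The grey bar in the bath at (485,262) is one, the yellow look-alike at (225,475) is another, and the vial rack at (632,385) is the third. I choose the grey one in the bath and will check it in a close crop.

```bash
python3 - <<'E'
from h import *
a=cv2.imread('pics/top0.png')[110:230,215:370]; cv2.imwrite('pics/c0.png',cv2.resize(a,None,fx=5,fy=5,interpolation=2))
E
```

```text
(no output)
```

View pics/c0.png

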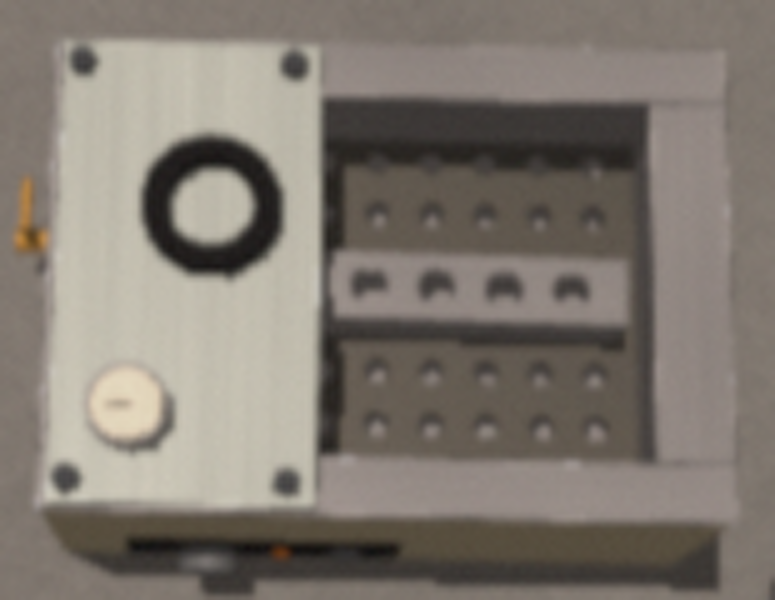

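The crop confirms a grey single-row rack with four visible holes. Its top face runs x 335–628 and y 253–328, it leans very slightly, and its left end lies under the cover edge at x≈320.

```bash
python3 - <<'E'
from h import *
f=lambda u,v,h: onplane('top',215+(u+.5)/5-.5,110+(v+.5)/5-.5,h)
for k,u,v,h in [('rackLT',335,253,.12),('rackLB',335,323,.12),('rackRT',629,262,.12),('rackRB',625,328,.12),('opLT',323,98,.17),('opRT',648,103,.17),('opRB',655,461,.17),('opLB',318,457,.17),('rimRT',726,51,.17),('rimRB',738,521,.17),('covLT',60,42,.174),('covLB',45,507,.174),('covRT',322,44,.174),('covRB',317,505,.174),('ring',212,205,.19),('therm',125,402,.193)]:
    print(k,f(u,v,h))
d=np.load('pics/top0.npy')
for u,v in [(400,305),(600,310),(690,300),(500,400),(212,150)]: print(u,v,world('top',d,215+u//5,110+v//5))
# half lid knob, vial rack
for u,v in [(643,284),(635,385),(430,240)]: print(world('top',d,int(u*.64),int(v*.64)))
E
```

```text
rackLT [ 0.5493 -0.0797  0.12  ]
rackLB [ 0.5107 -0.0791  0.12  ]
rackRT [ 0.5434 -0.237   0.12  ]
rackRB [ 0.5071 -0.2332  0.12  ]
opLT [ 0.6188 -0.0723  0.17  ]
opRT [ 0.615 -0.241  0.17 ]
opRB [ 0.4263 -0.2354  0.17  ]
opLB [ 0.4292 -0.0671  0.17  ]
rimRT [ 0.6434 -0.2831  0.17  ]
rimRB [ 0.3958 -0.2751  0.17  ]
covLT [0.649  0.0646 0.174 ]
covLB [0.404  0.0688 0.174 ]
covRT [ 0.647 -0.072  0.174]
covRB [ 0.4043 -0.0661  0.174 ]
ring [ 0.5548 -0.0147  0.19  ]
therm [0.453  0.0284 0.193 ]
400 305 [ 0.5193 -0.115   0.1198]
600 310 [ 0.5157 -0.2212  0.1209]
690 300 [ 0.5084 -0.2584  0.1693]
500 400 [ 0.4757 -0.1717  0.0798]
212 150 [ 0.5827 -0.0147  0.1904]
[ 0.5092 -0.4514  0.0379]
[ 0.3223 -0.4068  0.0838]
[ 0.5532 -0.0605  0.1738]
```

Emit:
play_rows(steps=[[-1, [0, 0, -0.1], [0, 0, 0.136]], [-1, [0, 0, -0.1], [0, 0, 0.136]], [-1, [0, 0, -0.1], [0, 0, 0.136]], [-1, [0, 0, -0.1], [0, 0, 0.136]], [-1, [0, 0, -0.1], [0, 0, 0.136]], [-1, [0, 0, -0.1], [0, 0, 0.136]], [-1, [0, 0, -0.1], [0, 0, 0.136]], [-1, [0, 0, -0.1], [0, 0, 0.136]], [-1, [0, 0, -0.1], [0, 0, 0.136]], [-1, [0, 0, -0.1], [0, 0, 0.139]]])

```text
time_s: 1.35
position: [0.1419, 0.5827, 0.2859]
eef_rot: [[0.036, 0.999, -0.0], [0.999, -0.036, -0.001], [-0.001, -0.0, -1.0]]
wrist_force: [-0.7, -0.7, 0.5]
finger_gap: 0.0855
grasp_force: 0.0
```

```bash
python3 -c "
from h import *
s=get_state();print(s['time_s'],s['q'],s['position'],s['eef_rot']);print(np.array(s['eef_rot']).T@(np.array([.5276,-.154,.28])-s['position'])/.03)"
```

```text
1.35 [ 1.332   0.3048  0.008   1.2751 -0.      2.9384] [0.1419 0.5827 0.2859] [[ 0.0356  0.9994 -0.0003]
 [ 0.9994 -0.0356 -0.001 ]
 [-0.001  -0.0002 -1.    ]]
[-24.0826  13.7234   0.2175]
```

Emit:
play_rows(steps=[[-1, [-0.7, 0.9, 0], [0, 0, 0]], [-1, [-0.9, 0.9, 0], [0, 0, 0]], [-1, [-1, 0.9, 0], [0, 0, 0]], [-1, [-1, 0.9, 0], [0, 0, 0]], [-1, [-1, 0.9, 0], [0, 0, 0]], [-1, [-1, 0.9, 0], [0, 0, 0]], [-1, [-1, 0.9, 0], [0, 0, 0]], [-1, [-1, 0.9, 0], [0, 0, 0]], [-1, [-1, 0.9, 0], [0, 0, 0]], [-1, [-1, 0.9, 0], [0, 0, 0]], [-1, [-1, 0.9, 0], [0, 0, 0]], [-1, [-1, 0.9, 0], [0, 0, 0]], [-1, [-1, 0.9, 0], [0, 0, 0]], [-1, [-1, 0.9, 0], [0, 0, 0]], [-1, [-1, 0.7, 0], [0, 0, 0]], [-1, [-1, 0.4, 0], [0, 0, 0]], [-1, [-1, 0, 0], [0, 0, 0]], [-1, [-1, 0, 0], [0, 0, 0]], [-1, [-1, 0, 0], [0, 0, 0]], [-1, [-1, 0, 0], [0, 0, 0]]])

```text
time_s: 3.85
position: [0.5341, -0.0185, 0.2859]
eef_rot: [[0.031, 1.0, -0.001], [1.0, -0.031, 0.0], [-0.0, -0.001, -1.0]]
wrist_force: [-0.1, -0.8, -0.1]
finger_gap: 0.0857
grasp_force: 0.0
```

Emit:
play_rows(steps=[[-1, [-1, 0, 0], [0, 0, 0]], [-1, [-1, 0, 0], [0, 0, 0]], [-1, [-1, 0, 0], [0, 0, 0]], [-1, [-0.8, 0, 0], [0, 0, 0]], [-1, [-0.5, 0, 0], [0, 0, 0]], [-1, [0, 0, 0], [0, 0, 0]]])

```text
time_s: 4.6
position: [0.5303, -0.1469, 0.286]
eef_rot: [[0.032, 0.999, -0.001], [0.999, -0.032, 0.0], [0.0, -0.001, -1.0]]
wrist_force: [0.4, -0.1, -0.7]
finger_gap: 0.0854
grasp_force: 0.0
```

```bash
python3 -c "
from h import *
s=get_state();print(s['time_s'],s['q'],s['position'],s['eef_rot']);print(np.array(s['eef_rot']).T@(np.array([.5276,-.154,.118])-s['position'])/.03)
grab('top','top1')
a=cv2.imread('pics/top1.png')[100:250,200:400]; cv2.imwrite('pics/c1.png',cv2.resize(a,None,fx=4,fy=4,interpolation=2))"
```

```text
4.6 [-0.2704  0.2099 -0.115   1.2465  0.0002  1.3328] [ 0.5303 -0.1469  0.286 ] [[ 0.0323  0.9995 -0.0005]
 [ 0.9995 -0.0323  0.0003]
 [ 0.0003 -0.0005 -1.    ]]
[-0.2402 -0.0799  5.6001]
```

View pics/c1.png

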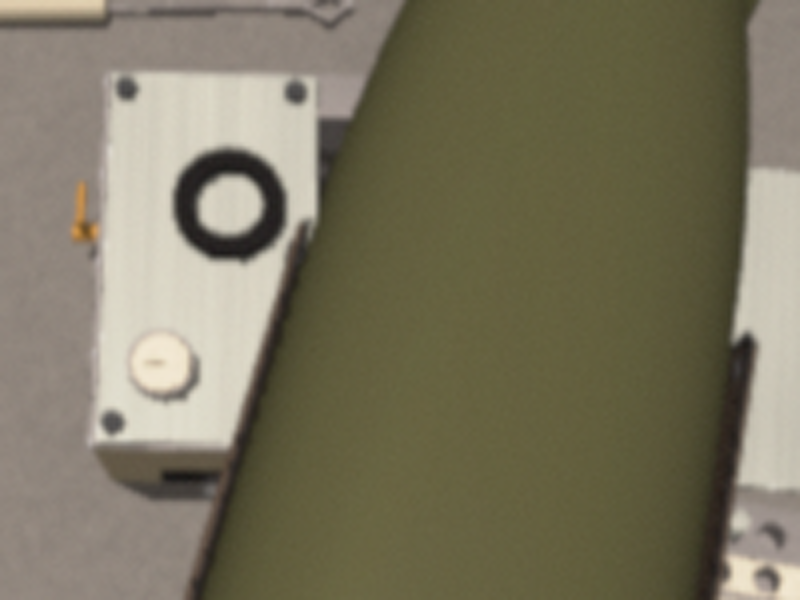

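The arm hides the gripper in this view, but the cover, ring (230,205) and thermometer (162,365) are undisturbed. I descend next.

Emit:
play_rows(steps=[[-1, [-0.24, -0.08, 0.6], [0, 0, 0]], [-1, [0, 0, 0.8], [0, 0, 0]], [-1, [0, 0, 0.8], [0, 0, 0]], [-1, [0, 0, 0.8], [0, 0, 0]], [-1, [0, 0, 0.7], [0, 0, 0]], [-1, [0, 0, 0.6], [0, 0, 0]], [-1, [0, 0, 0.5], [0, 0, 0]], [-1, [0, 0, 0.4], [0, 0, 0]], [-1, [0, 0, 0.37], [0, 0, 0]], [-1, [0, 0, 0], [0, 0, 0]]])

```text
time_s: 5.9
position: [0.5273, -0.1533, 0.1184]
eef_rot: [[0.031, 1.0, -0.001], [1.0, -0.031, 0.0], [0.0, -0.001, -1.0]]
wrist_force: [0.3, -1.9, -0.1]
finger_gap: 0.0852
grasp_force: 0.0
```

```bash
python3 -c "
from h import *
grab('scene','s1')
a=cv2.imread('pics/s1.png')[125:245,150:310]; cv2.imwrite('pics/c2.png',cv2.resize(a,None,fx=5,fy=5,interpolation=2))"
```

```text
(no output)
```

View pics/c2.png

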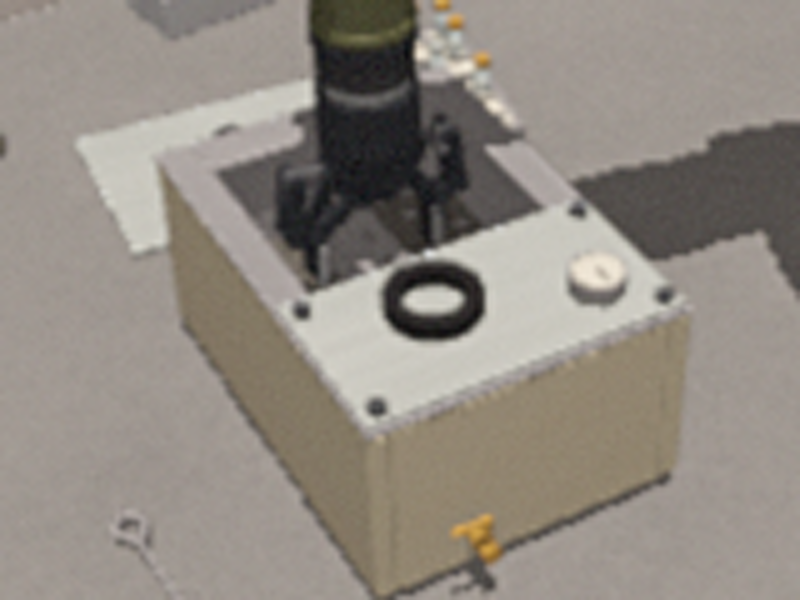

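The fingers at (320,250) and (435,215) are inside the opening and straddle the rack. The ring at (433,300) is clear. I close the gripper.

Emit:
play_rows(steps=[[1, [0, 0, 0], [0, 0, 0]], [1, [0, 0, 0], [0, 0, 0]], [1, [0, 0, 0], [0, 0, 0]], [1, [0, 0, 0], [0, 0, 0]], [1, [0, 0, 0], [0, 0, 0]], [1, [0, 0, 0], [0, 0, 0]], [1, [0, 0, 0], [0, 0, 0]], [1, [0, 0, 0], [0, 0, 0]]], squeeze=85)

```text
time_s: 6.95
position: [0.5287, -0.1538, 0.1201]
eef_rot: [[0.031, 1.0, 0.002], [1.0, -0.031, -0.001], [-0.0, 0.002, -1.0]]
wrist_force: [-0.8, 0.2, 5.8]
finger_gap: 0.0348
grasp_force: 86.1
```

Emit:
play_rows(steps=[[1, [0.03, 0, -0.07], [0, 0, 0]], [1, [0.04, 0, -0.07], [0, 0, 0]], [1, [0.03, 0, -0.06], [0, 0, 0]], [1, [0.04, 0, -0.17], [0, -0.032, 0]], [1, [0.04, 0, -0.17], [0, -0.032, 0]], [1, [0.04, 0, -0.17], [0, -0.032, 0]]])

```text
time_s: 7.7
position: [0.5282, -0.1461, 0.1409]
eef_rot: [[0.031, 1.0, -0.003], [0.995, -0.031, -0.098], [-0.098, 0.0, -0.995]]
wrist_force: [-0.3, 0.3, -3.0]
finger_gap: 0.0345
grasp_force: 85.0
```

```bash
python3 -c "
from h import *
s=get_state();print(s['position'],s['wrist_force'],s['ft_torque'],s['finger_gap'],s['grasp_force'])
grab('scene','s2')
a=cv2.imread('pics/s2.png')[115:235,160:300]; cv2.imwrite('pics/c3.png',cv2.resize(a,None,fx=5,fy=5,interpolation=2))"
```

```text
[ 0.5282 -0.1461  0.1409] [-0.3117  0.2659 -2.9979] [0.0665 0.0161 0.0359] 0.03450954109812588 84.96940210461617
```

View pics/c3.png

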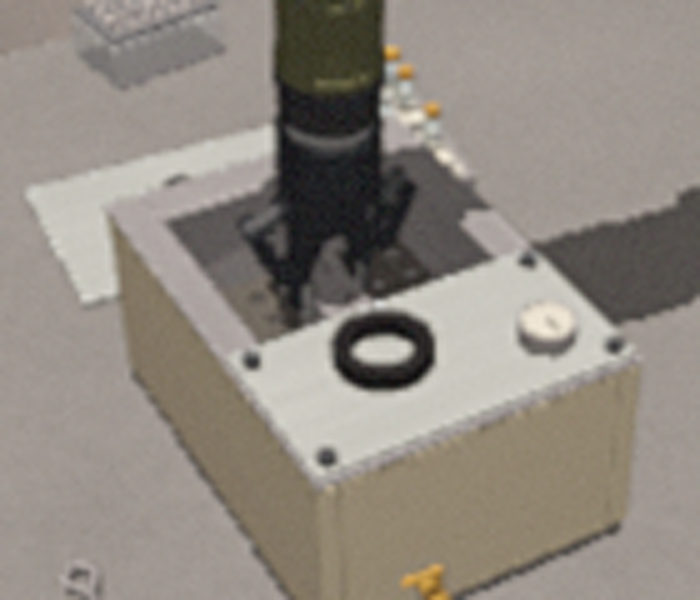

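The rack is gripped at about (335,290) and free. Wrist force is –3 N, its weight, with no contact load. I continue tilting.

Emit:
play_rows(steps=[[1, [0.04, 0, -0.17], [0, -0.032, 0]], [1, [0.04, 0, -0.17], [0, -0.032, 0]], [1, [0.04, 0, -0.17], [0, -0.032, 0]], [1, [0.04, 0, -0.17], [0, -0.032, 0]], [1, [0.04, 0, -0.17], [0, -0.032, 0]]])

```text
time_s: 8.38
position: [0.5284, -0.1362, 0.1649]
eef_rot: [[0.03, 1.0, -0.008], [0.966, -0.031, -0.255], [-0.255, 0.0, -0.967]]
wrist_force: [0.3, -0.4, -3.1]
finger_gap: 0.0347
grasp_force: 85.0
```

Emit:
play_rows(steps=[[1, [0.04, 0, -0.17], [0, -0.032, 0]], [1, [0.04, 0, -0.17], [0, -0.032, 0]], [1, [0.04, 0, -0.17], [0, -0.032, 0]], [1, [0.04, 0, -0.17], [0, -0.032, 0]], [1, [0, 0, 0], [0, 0, 0]]])

```text
time_s: 9.0
position: [0.529, -0.1251, 0.1827]
eef_rot: [[0.028, 1.0, -0.011], [0.927, -0.03, -0.375], [-0.375, 0.0, -0.927]]
wrist_force: [0.3, 0.1, -3.3]
finger_gap: 0.0346
grasp_force: 85.0
```

```bash
python3 -c "
from h import *
s=get_state();print(s['position'],s['q'],s['wrist_force'],s['ft_torque'],s['finger_gap'])
grab('scene','s3')
a=cv2.imread('pics/s3.png')[115:235,160:300]; cv2.imwrite('pics/c4.png',cv2.resize(a,None,fx=5,fy=5,interpolation=2))"
```

```text
[ 0.529  -0.1251  0.1827] [-0.0196  0.2481 -0.3609  0.9658 -0.3844  1.5817] [ 0.2973  0.1029 -3.2878] [ 0.5358 -0.0801  0.0102] 0.03463319562109861
```

View pics/c4.png

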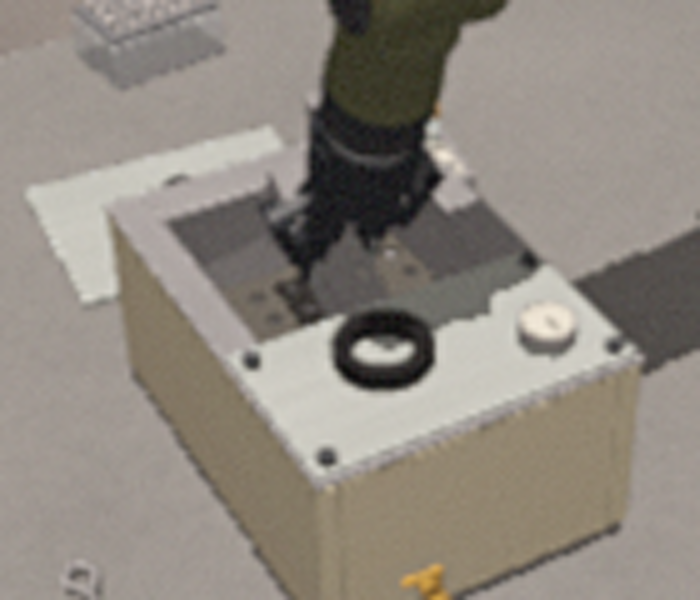

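The tilt is about 22° with no contact force. The ring at (383,350) and thermometer are in place. I slide along the rack's own axis.

Emit:
play_rows(steps=[[1, [-0.1, 0, 0.03], [0, 0, 0]], [1, [-0.2, 0, 0.03], [0, 0, 0]], [1, [-0.2, 0, 0], [0, 0, 0]], [1, [-0.25, 0, 0], [0, 0, 0]], [1, [-0.25, 0, 0], [0, 0, 0]]])

```text
time_s: 9.68
position: [0.5278, -0.155, 0.1924]
eef_rot: [[0.029, 1.0, -0.012], [0.927, -0.031, -0.375], [-0.375, 0.0, -0.927]]
wrist_force: [0.4, -0.1, -3.1]
finger_gap: 0.0348
grasp_force: 85.0
```

Emit:
play_rows(steps=[[1, [-0.25, 0, 0], [0, 0, 0]], [1, [-0.25, 0, 0], [0, 0, 0]], [1, [-0.25, 0, 0], [0, 0, 0]], [1, [-0.25, 0, 0], [0, 0, 0]]])

```text
time_s: 10.18
position: [0.527, -0.1826, 0.2036]
eef_rot: [[0.029, 1.0, -0.012], [0.927, -0.031, -0.374], [-0.375, -0.0, -0.927]]
wrist_force: [-0.1, 0.4, -3.5]
finger_gap: 0.0341
grasp_force: 85.0
```

Emit:
play_rows(steps=[[1, [-0.3, 0, 0], [0, 0, 0]], [1, [-0.3, 0, 0], [0, 0, 0]], [1, [-0.3, 0, 0], [0, 0, 0]], [1, [-0.3, 0, 0], [0, 0, 0]], [1, [-0.3, 0, 0], [0, 0, 0]], [1, [-0.3, 0, 0], [0, 0, 0]], [1, [-0.15, 0, 0], [0, 0, 0]], [1, [0, 0, 0], [0, 0, 0]]])

```text
time_s: 11.18
position: [0.5253, -0.2366, 0.2254]
eef_rot: [[0.029, 1.0, -0.012], [0.927, -0.031, -0.374], [-0.375, 0.0, -0.927]]
wrist_force: [-0.4, -1.0, -3.5]
finger_gap: 0.0345
grasp_force: 85.0
```

```bash
python3 -c "
from h import *
s=get_state();print(s['position'],s['q'],s['wrist_force'],s['ft_torque'],s['finger_gap'])
grab('scene','s4')
a=cv2.imread('pics/s4.png')[95:235,150:310]; cv2.imwrite('pics/c5.png',cv2.resize(a,None,fx=4,fy=4,interpolation=2))"
```

```text
[ 0.5253 -0.2366  0.2254] [-0.2268  0.2154 -0.3004  0.9764 -0.3762  1.3605] [-0.4093 -0.969  -3.5323] [ 0.4938 -0.012   0.0408] 0.03445837862189257
```

View pics/c5.png

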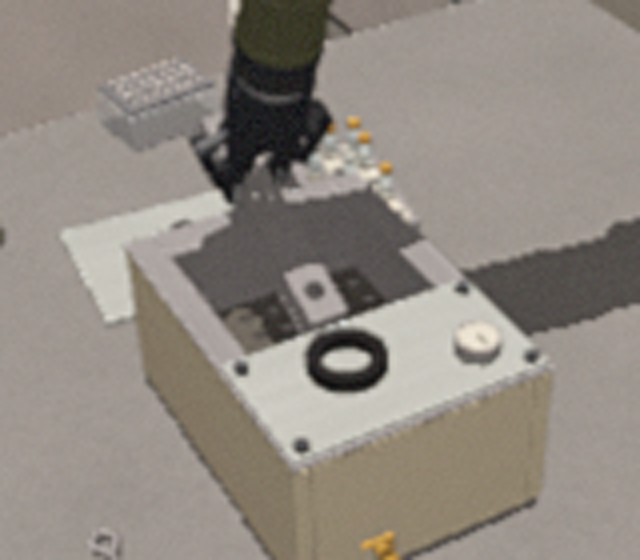

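The rack's lower end is now visible at (315,290), short of the cover edge. Its computed top corner is about 20 mm clear. I lift vertically, then level.

Emit:
play_rows(steps=[[1, [-0.08, 0, -0.19], [0, 0, 0]], [1, [-0.15, 0, -0.37], [0, 0, 0]], [1, [-0.15, 0, -0.37], [0, 0, 0]], [1, [-0.15, 0, -0.37], [0, 0, 0]], [1, [-0.15, 0, -0.37], [0, 0, 0]], [1, [-0.15, 0, -0.37], [0, 0, 0]], [1, [-0.08, 0, -0.19], [0, 0, 0]], [1, [0, 0, 0], [0, 0, 0]]])

```text
time_s: 12.22
position: [0.5256, -0.2366, 0.2981]
eef_rot: [[0.029, 1.0, -0.011], [0.927, -0.031, -0.375], [-0.375, 0.001, -0.927]]
wrist_force: [0.2, 0.9, -3.0]
finger_gap: 0.0345
grasp_force: 85.0
```

Emit:
play_rows(steps=[[1, [0, 0, 0], [0, 0.03, 0]], [1, [0, 0, 0], [0, 0.05, 0]], [1, [0, 0, 0], [0, 0.05, 0]], [1, [0, 0, 0], [0, 0.05, 0]], [1, [0, 0, 0], [0, 0.05, 0]], [1, [0, 0, 0], [0, 0.05, 0]], [1, [0, 0, 0], [0, 0.05, 0]], [1, [0, 0, 0], [0, 0.034, 0]], [1, [0, 0, 0], [0, 0.02, 0]], [1, [0, 0, 0], [0, 0, 0]]])

```text
time_s: 13.48
position: [0.5252, -0.2369, 0.2973]
eef_rot: [[0.031, 1.0, -0.0], [1.0, -0.031, 0.0], [0.0, -0.0, -1.0]]
wrist_force: [0.6, 0.7, -2.7]
finger_gap: 0.0348
grasp_force: 85.0
```

```bash
python3 -c "
from h import *
s=get_state();print(s['position'],s['wrist_force'],s['ft_torque'],s['finger_gap']);print(np.array(s['eef_rot']).T@(np.array([.524,-.143,.265])-s['position'])/.03)
grab('scene','s5')
a=cv2.imread('pics/s5.png')[80:240,140:310]; cv2.imwrite('pics/c6.png',cv2.resize(a,None,fx=3.5,fy=3.5,interpolation=2))"
```

```text
[ 0.5252 -0.2369  0.2973] [ 0.6233  0.6695 -2.6811] [-0.0722 -0.0318  0.048 ] 0.03482791919206029
[ 3.1261 -0.1379  1.0779]
```

View pics/c6.png

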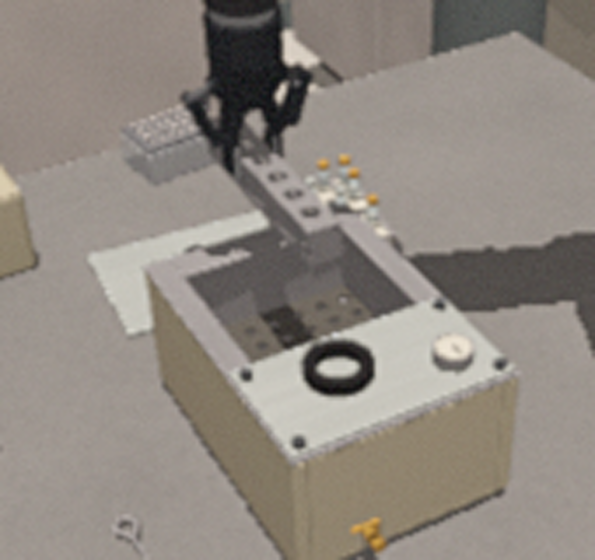

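The rack is held out of the bath. Its top face runs from (255,165) to (315,215), and it looks level. I move it over the middle, then check levelness with depth.

Emit:
play_rows(steps=[[1, [0.15, -0.01, 0], [0, 0, 0]], [1, [0.3, -0.02, 0], [0, 0, 0]], [1, [0.4, -0.02, 0], [0, 0, 0]], [1, [0.4, -0.02, 0], [0, 0, 0]], [1, [0.4, -0.02, 0.1], [0, 0, 0]], [1, [0.4, -0.02, 0.2], [0, 0, 0]], [1, [0.4, -0.02, 0.2], [0, 0, 0]], [1, [0.4, -0.01, 0.2], [0, 0, 0]], [1, [0.2, 0, 0.2], [0, 0, 0]], [1, [0.08, 0, 0.15], [0, 0, 0]], [1, [0, 0, 0], [0, 0, 0]], [1, [0, 0, 0], [0, 0, 0]], [1, [0, 0, 0], [0, 0, 0]]])

```text
time_s: 15.15
position: [0.5242, -0.1429, 0.2663]
eef_rot: [[0.032, 1.0, 0.0], [1.0, -0.032, -0.0], [-0.0, 0.0, -1.0]]
wrist_force: [0.7, -0.7, -2.6]
finger_gap: 0.0345
grasp_force: 85.0
```

```bash
python3 -c "
from h import *
s=get_state();print(s['time_s'],s['position'],s['joint_vel'],s['wrist_force'],s['grasp_force'])
p,d=grab('scene','s6')
c=get_calibration('scene');R=c['R'];t=c['t']
v,u=np.mgrid[0:384,0:512]; P=np.stack([(u-c['cx'])/c['fx']*d,(v-c['cy'])/c['fy']*d,d],-1)-t
W=P@R
m=(d>0)&(abs(W[...,0]-.525)<.022)&(W[...,2]>.2)&(W[...,2]<.29)&(W[...,1]<.05)&(W[...,1]>-.28)
for y in np.arange(-.24,.05,.02):
    k=m&(abs(W[...,1]-y)<.01)
    if k.any(): print(round(y,2),k.sum(),np.percentile(W[k][:,2],[5,50,90]))
print(W[m][:,1].max())
a=p[80:240,140:310,::-1]; cv2.imwrite('pics/c7.png',cv2.resize(a,None,fx=3.5,fy=3.5,interpolation=2))"
```

```text
15.15 [ 0.5242 -0.1429  0.2663] [ 0.0027 -0.0004 -0.0005  0.001   0.0015 -0.0007] [ 0.65   -0.6662 -2.5553] 84.97150406241417
-0.22 12 [0.2296 0.252  0.2686]
-0.2 16 [0.2294 0.2373 0.2694]
-0.18 23 [0.2287 0.2661 0.2695]
-0.16 18 [0.2309 0.2583 0.2715]
-0.14 73 [0.2308 0.2679 0.2815]
-0.12 53 [0.2311 0.2634 0.27  ]
-0.1 62 [0.2299 0.2656 0.2695]
-0.08 56 [0.2301 0.2662 0.2696]
-0.06 59 [0.23   0.2665 0.2693]
-0.04 52 [0.2317 0.2672 0.2693]
-0.02 40 [0.2301 0.267  0.2692]
-0.0 38 [0.2294 0.2678 0.2696]
0.02 103 [0.2306 0.2508 0.2674]
0.01905533522300985
```

View pics/c7.png

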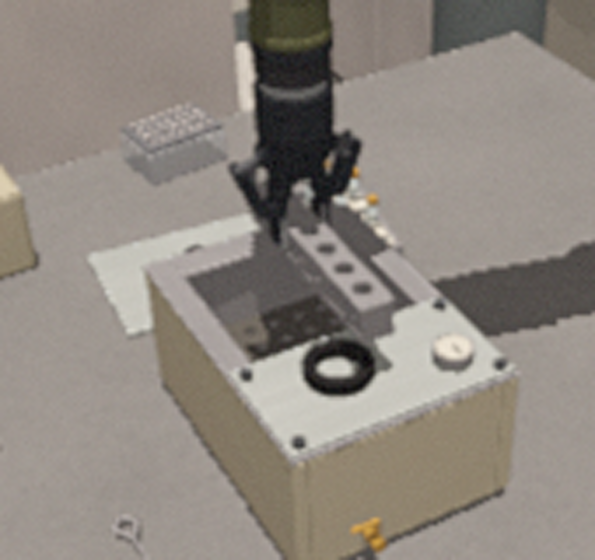

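The rack is level: its top is at 0.2695 m along its whole length, so its underside is at about 0.229 m. Its +y end is at y≈0.018, so its centre is within a few mm of the bath middle. It is still, and the ring at (338,367) and thermometer are undisturbed. I hand in the job.

```bash
python3 -c "
from station import *
print(finish_job())"
```

```text
the job is handed in; nothing more can be done
None
```

The rack came out tilted, uncovered end first, and the job is handed in: the gripper is holding it still and level over the middle of the bath, with about 5.5 cm of air above the cover; no contact with the bath showed in the force readings, and the ring and thermometer on the cover did not move.

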